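# Push a canister lid home with the ratchet press and free it

### The job

On the clamp press that holds a canister, pump the trigger lever until the canister's lid is pushed fully home, letting the lever come right up after each stroke. Then press the release button and keep it down until the jaw has run all the way back, leaving the lid home. Leave the lever of the empty spare press alone.

Things in the scene. Friction and masses are not known exactly. Their poses are not given: they have to be found in the camera images.
- press: Grey one-hand bar clamp with a canister lying in it, on a 390 x 90 mm steel base plate fixed to the table. Origin: table level under the lever's pivot. x runs along the clamp from lever to canister (yaw up to 0.2 rad from straight away from the robot), z up. Along x: lever grip -91 mm, pivot pin (height 100, cheeks 117 mm, to x = 14) 0, release 60, jaw 122 to 180, can 176 to 296.
- press_trigger_pad (a point): Middle of the top of the black grip (60 mm long, 42 wide, sloping 20 degrees up towards the robot) on the trigger lever of that press. 142 mm above the table at rest; a full stroke takes it 43 mm down, under 10 mm towards the robot, to a stop. Press it straight down, 3 to 15 N; a spring lifts it. The point moves with the lever.
- press_trigger (a joint): Turn of that lever: 0 = up at rest, grows as pressed, 0.44 rad = stop. Each full stroke (over 0.38) and full return (below 0.02) moves the jaw on by one 10 mm notch; a short one may do nothing. In the stroke the jaw runs up to 5 mm past the notch, then settles back. Overpressing does no harm: the jaw's rubber pad is sprung and the notches end at 50 mm.
- press_jaw (a joint): Travel of that press's toothed bar and jaw towards the canister, m: 0 = fully back; it starts at 0 or 0.010. A ratchet holds it at each 0.010. Its pad meets a lid that is home at 0.040, then yields. While the release is down a spring runs the jaw back to 0 in about 0.5 s; it catches on a notch if the button comes up too soon.
- press_lid (a joint): Travel of the push-fit lid of the canister in that press, m: starts at 0 (20 mm proud) to 0.006; 0.020 = fully home, its 93 mm wide cap closed on the can's rim. A gap between cap and rim shows the narrower white plug until it is home. It stays where it is pushed.
- press_release_top (a point): Middle of the top of that press's release button, a black block 30 x 34 mm on a steel stem, between lever pivot and canister; 118 mm above the table at rest. Pressed straight down it travels 12 mm to a stop and frees the jaw beyond 9 mm; 3 to 10 N; springs up. It ticks down up to 5 mm by itself as the jaw advances.
- spare_trigger_pad (a point): The same grip point on the empty spare press, which looks the same but has no canister in it.

How it is judged:
By the outcome, as a careful person would: the job done as asked, in the order asked, and still so for the second after the job is handed in, with the robot touching nothing.
It also fails if it takes over 48 s, if anything falls off the work surface, if the arm or the gripper's body presses on something with over 40 N, if the wrist force passes 120 N, or if a joint passes its speed limit or range.

### The arm

A 6-joint arm with a two-finger parallel gripper is mounted at the origin on the work surface. World frame = base frame: x ahead of the robot, y to its left, z up, the work surface at z = 0. Lengths are in mm, angles in rad, forces in N, time in s.
With the tool pointing down it reaches from about 275 to 725 mm from the base axis. Payload 15.9 kg.
Tool frame: the origin (TCP) lies between the finger pads; the fingertips stand ahead of it and the grasp point (between the pads) is the TCP (bot.tips_ahead is the x of the fingertips in the tool frame, in mm); x points along the fingers, y is the direction in which the jaws open and shut, and the axes are right-handed (so a half turn about x gives the same grasp; the last joint's range is limited). The gripper opens to 85 mm and grips with 20 to 120 N. Pads are 22 mm wide; open, the fingers measure 114 mm over their backs; the gripper's body (76 mm by 85 mm) begins 54 mm behind the grasp point. The pads swing forward as they close: fully open they stand 13 mm farther back than shut.
Start: joints at [-1.254, 0.213, -0.034, 1.323, 0, 1.571], TCP at [155.757, -475.105, 250.306] pointing down, gripper open.
Joint ranges: [-2.98, 2.98], [-0.74, 1.72], [-1.14, 1.35], [-2.1, 2.04], [-1.57, 1.44], [-3.14, 3.14]. Speed limits (rad/s): [1.89, 1.89, 2.39, 2.57, 3.14, 3.14].

### API

Orientations are given as a unit quaternion [x, y, z, w].
In Python, from cell import bot gives the robot as it stands. The module is installed in compiled form; this text tells all that it offers. Calls block until the motion is done:
- bot.reach(position, orientation): joint-space move of the TCP to a pose.
- bot.move_linear(position, attitude=None, v=150): straight line of the TCP; attitude=None keeps the orientation; v is the mean speed in mm/s.
- bot.move_j(angles): joint-space move.
- bot.move_gripper(opening, effort=None): finger opening in mm; effort is the grip in N (None keeps the last); returns when the fingers have stopped.
- bot.dwell(seconds).
- bot.solve_ik(position, orientation): joint angles nearest the present ones, or None.
- bot.observe(): the state.
- bot.read_camera(name): name is "scene" or "top" or "wrist"; returns the picture (384x512x3 uint8, blue, green, red); there is no depth.
- bot.camera_model(name): a dict with "mtx" (3x3 intrinsics, pixels), "xyz" and "orientation" of the camera in the world. Camera axes: x right, y up, looking along -z (the intrinsics and any distortion apply to the point x, -y, -z); pixel columns grow to the right and rows downward; lengths in mm; the calibration is good to about 2 mm. A picture is of the moment at which its call begins: read the wrist's pose just before it. camera_model takes no time and is no camera call; for the wrist camera it gives the pose at the moment of the call.
A pose or a line that the arm cannot do raises bot.IKError and nothing moves.
- bot.sign_off(): hands the job in, once; it reports no verdict.
The state is a dict: "time_s": time; "joint_positions": joint angles; "joint_vel": joint speeds; "effort": joint torques, N m; "ee_pos": TCP position; "tool_rot": TCP orientation; "wrist_force": force on the tool from outside, world axes, zero at the start; "wrist_torque": the same for the moment, N m; "grip_width": finger opening in mm.
Only numpy, scipy, OpenCV 4.12 (cv2) and the standard library are available. Lean on these libraries where they do the work, as an engineer would, in place of code of your own. Each camera call takes 0.05 s, during which the arm holds its last target.

## Working session

There is one attempt and no reset: what is moved stays moved. The work goes in short steps, each a Python script; the robot and the scene stay as the last script left them, time stands still between calls to the robot, and variables do not carry over. Pictures are saved under pics/ and viewed, and the job is handed in when it is done.

```bash
mkdir -p pics; cat > h.py <<'E'
from cell import bot
import numpy as np, cv2
from scipy.spatial.transform import Rotation as R
def ray(cm,u,v):
    K=np.array(cm["mtx"]);d=np.linalg.inv(K)@[u,v,1.];d=np.array([d[0],-d[1],-d[2]])
    return np.array(cm["xyz"],float),R.from_quat(cm["orientation"]).apply(d)
def onz(cm,u,v,z):
    o,d=ray(cm,u,v);return o+d*(z-o[2])/d[2]
def proj(cm,p):
    q=R.from_quat(cm["orientation"]).inv().apply(np.array(p,float)-cm["xyz"]);q=np.array(cm["mtx"])@[q[0],-q[1],-q[2]];return q[:2]/q[2]
def tri(rays):
    A=np.zeros((3,3));b=np.zeros(3)
    for o,d in rays:
        d=d/np.linalg.norm(d);P=np.eye(3)-np.outer(d,d);A+=P;b+=P@o
    x=np.linalg.solve(A,b);return x,[np.linalg.norm(np.cross(x-o,d/np.linalg.norm(d))) for o,d in rays]
E
python3 - <<'E'
from h import *
for n in("scene","top","wrist"):
    cv2.imwrite(f"pics/{n}0.png",bot.read_camera(n)); print(n,bot.camera_model(n))
s=bot.observe();print(s["time_s"],s["ee_pos"],s["tool_rot"],bot.tips_ahead,s["wrist_force"])
E
```

```text
scene {'mtx': array([[469.49066021,   0.        , 258.19958446],
       [  0.        , 469.49066021, 179.07556819],
       [  0.        ,   0.        ,   1.        ]]), 'xyz': array([1081.8492809 ,  -29.77986343,  926.06127999]), 'orientation': array([0.20330638, 0.19450612, 0.65795555, 0.6985187 ])}
top {'mtx': array([[464.71190831,   0.        , 260.64739941],
       [  0.        , 464.71190831, 192.02561482],
       [  0.        ,   0.        ,   1.        ]]), 'xyz': array([428.35178745, -11.49909141, 965.21293272]), 'orientation': array([-0.0620134 ,  0.05245095,  0.70931303, -0.70019873])}
wrist {'mtx': array([[288.28420554,   0.        , 253.30805016],
       [  0.        , 288.28420554, 190.23976002],
       [  0.        ,   0.        ,   1.        ]]), 'xyz': array([ 231.34360899, -449.1696307 ,  372.53622395]), 'orientation': array([-0.12609678,  0.09183103, -0.57971403,  0.7997489 ])}
0.15 [ 155.6733538  -474.9110459   249.96223401] [-0.69819944 -0.11180399  0.69831165 -0.11125755] 19.0 [-0.28240513 -0.38680139 -0.33264678]
```

View pics/scene0.png

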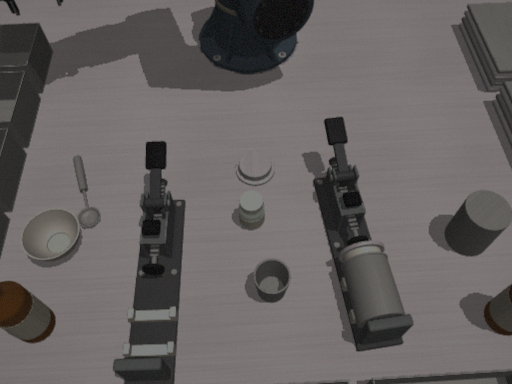

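View pics/top0.png

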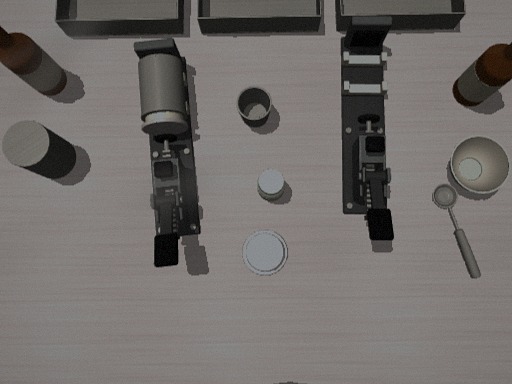

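View pics/wrist0.png

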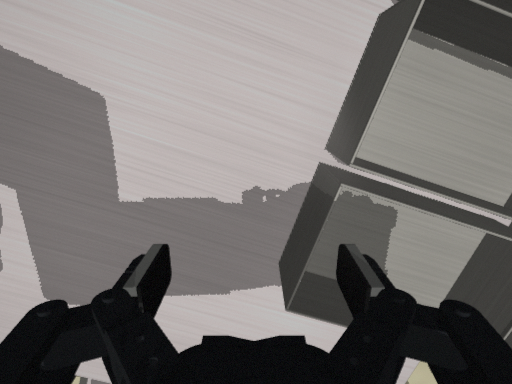

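The press with the canister is at left in the top view: grip about (166,249), release (164,169). In the scene view it is at right: grip (336,131), release (351,199). I'll refine these points with masks and triangulate.

```bash
python3 - <<'E'
from h import *
out={}
for n,pts in (("top",dict(grip=(166,249),rel=(164,169),sp=(379,224))),("scene",dict(grip=(336,131),rel=(351,199),sp=(156,155)))):
    im=cv2.imread(f"pics/{n}0.png");g=im.max(2)
    for k,(u,v) in pts.items():
        for th in (12,18,25):
            m=(g<th).astype(np.uint8);w=np.zeros_like(m);w[v-20:v+21,u-20:u+21]=1
            c,l,s,ce=cv2.connectedComponentsWithStats(m*w)
            i=1+np.argmax(s[1:,4]);print(n,k,th,s[i],ce[i].round(1), cv2.minAreaRect(np.argwhere(l==i)[:,::-1].astype(np.int32)))
a=cv2.imread("pics/top0.png")[20:270,110:230];b=cv2.imread("pics/scene0.png")[105:350,305:420]
f=lambda x:np.clip(cv2.resize(x,None,fx=2.3,fy=2.3,interpolation=cv2.INTER_CUBIC).astype(float)*2,0,255).astype(np.uint8)
a,b=f(a),f(b);h=min(len(a),len(b));cv2.imwrite("pics/crop.png",np.hstack([a[:h],b[:h]]))
E
```

```text
top grip 12 [155 233  24  34 510] [166.4 250. ] ((166.5, 249.5), (33.0, 23.0), 90.0)
top grip 18 [155 231  25  36 718] [166.2 249.4] ((167.0, 248.5), (24.0, 35.0), 0.0)
top grip 25 [155 229  32  38 776] [167.  248.2] ((170.5, 247.5), (37.0, 31.0), 90.0)Traceback (most recent call last):
  File "<stdin>", line 9, in <module>
    return _wrapfunc(a, 'argmax', axis=axis, out=out, **kwds)
    return bound(*args, **kwds)
ValueError: attempt to get argmax of an empty sequence
```

```bash
python3 - <<'E'
from h import *
for n,pts in (("top",dict(grip=(166,249),rel=(164,169),sp=(379,224))),("scene",dict(grip=(336,131),rel=(351,199),sp=(156,155)))):
    im=cv2.imread(f"pics/{n}0.png");g=im.max(2)
    for k,(u,v) in pts.items():
        for th in (12,18,25,32):
            m=(g<th).astype(np.uint8);w=np.zeros_like(m);w[v-20:v+21,u-20:u+21]=1
            if k=='rel': w[:]=0;w[v-11:v+12,u-13:u+14]=1
            c,l,s,ce=cv2.connectedComponentsWithStats(m*w)
            if c<2: continue
            i=1+np.argmax(s[1:,4]);print(n,k,th,s[i],ce[i].round(1), cv2.minAreaRect(np.argwhere(l==i)[:,::-1].astype(np.int32)))
a=cv2.imread("pics/top0.png")[20:270,110:230];b=cv2.imread("pics/scene0.png")[105:350,305:420]
f=lambda x:np.clip(cv2.resize(x,None,fx=2.4,fy=2.4,interpolation=cv2.INTER_CUBIC).astype(float)*2,0,255).astype(np.uint8)
a,b=f(a),f(b);h=min(len(a),len(b));cv2.imwrite("pics/crop.png",np.hstack([a[:h],b[:h]]))
E
```

```text
top grip 12 [155 233  24  34 510] [166.4 250. ] ((166.5, 249.5), (33.0, 23.0), 90.0)
top grip 18 [155 231  25  36 718] [166.2 249.4] ((167.0, 248.5), (24.0, 35.0), 0.0)
top grip 25 [155 229  32  38 776] [167.  248.2] ((170.5, 247.5), (37.0, 31.0), 90.0)
top grip 32 [154 229  33  38 811] [167.3 247.7] ((170.03990173339844, 247.4630889892578), (30.861799240112305, 38.12565612792969), 2.2025980949401855)
top rel 18 [158 162   3   1   3] [159. 162.] ((159.0, 162.0), (2.0, 0.0), 180.0)
top rel 25 [166 161   6   8  17] [169.3 163.4] ((169.40000915527344, 164.3000030517578), (8.049844741821289, 4.0249223709106445), 63.43495178222656)
top rel 32 [154 161  19  13 125] [163.2 165.1] ((163.0, 167.0), (12.0, 18.0), 90.0)
top sp 12 [367 208  26  32 556] [379.9 224. ] ((379.86248779296875, 223.71835327148438), (33.23917007446289, 22.930402755737305), 82.40535736083984)
top sp 18 [367 208  26  32 707] [379.8 223.9] ((379.5, 223.5), (31.0, 25.0), 90.0)
top sp 25 [367 204  27  36 736] [379.7 223.7] ((379.31134033203125, 221.7202606201172), (37.29279708862305, 23.712182998657227), 82.56858825683594)
t
[... 932 characters left out ...]
385929107666), 41.987213134765625)
scene rel 25 [343 192  18  15 198] [351.3 199. ] ((351.423095703125, 198.88462829589844), (13.767854690551758, 16.744688034057617), 82.87498474121094)
scene rel 32 [343 192  19  16 237] [351.6 199. ] ((351.75, 198.75), (14.708710670471191, 17.25821876525879), 78.69007110595703)
scene sp 12 [151 152   1   1   1] [151. 152.] ((151.0, 152.0), (0.0, 0.0), 0.0)
scene sp 18 [146 158   5   6   9] [148.3 160.7] ((149.00001525878906, 161.00001525878906), (4.242640495300293, 4.242640495300293), 45.0)
scene sp 25 [146 142  20  27 333] [154.2 154.6] ((155.5, 155.0), (26.0, 19.0), 90.0)
scene sp 32 [146 142  20  27 506] [155.2 154.7] ((155.5, 155.0), (26.0, 19.0), 90.0)
```

View pics/crop.png

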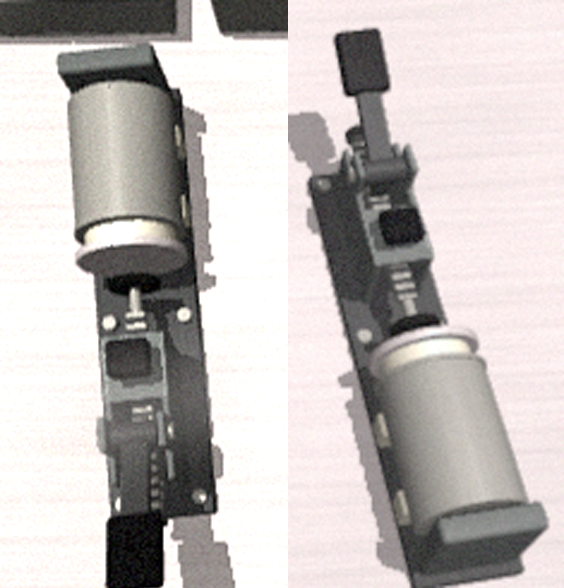

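The crop shows the grip's top face centred at top (166.3,249.7) and scene (336,131). The release block is at top (163.3,169) and scene (352,199). The lid cap stands proud, with the white plug visible in the gap.

```bash
python3 - <<'E'
from h import *
T=bot.camera_model("top");S=bot.camera_model("scene")
P={}
for k,a,b in (("grip",(166.3,249.7),(336,131)),("rel",(163.3,169),(352,198.5)),("lidtop?",(164.5,124.5),(481.5/2.4+305-120,105+335/2.4))):
    print(k,*tri([ray(T,*a),ray(S,*b)]))
g,r=[tri([ray(T,*a),ray(S,*b)])[0] for a,b in (((166.3,249.7),(336,131)),((163.3,169),(352,198.5)))]
d=r-g;print("yaw",np.arctan2(d[1],d[0]),np.hypot(*d[:2]))
for z in(142,): print(onz(T,166.3,249.7,z),onz(S,336,131,z))
for z in(118,): print(onz(T,163.3,169,z),onz(S,352,198.5,z))
# base plate edges via corner at z~? plate bolts
print(onz(T,110+108/2.4,20+323/2.4,10),onz(T,110+200/2.4,20+496/2.4,10),onz(T,110+184/2.4,20+314/2.4,10))
# straight-down attitudes
print(R.from_quat(bot.observe()["tool_rot"]).as_matrix().round(3))
E
```

```text
grip [462.62300732 169.23174375 134.19628039] [np.float64(0.9476094136055603), np.float64(0.9476094136055249)]
rel [615.42242449 183.24124571 107.47559204] [np.float64(0.30261695493696805), np.float64(0.3026169549369049)]
lidtop? [712.58982097 210.54653017  91.49302139] [np.float64(23.953893255285056), np.float64(23.953893255285006)]
yaw 0.09142994958043857 153.44030772142176
[462.25262101 166.57504437 142.        ] [468.60945425 168.23683542 142.        ]
[613.09959351 180.54558252 118.        ] [621.39262568 180.81082282 118.        ]
[668.11772404 223.35097915  10.        ] [514.189688   140.20846866  10.        ] [675.24639837 156.23750734  10.        ]
[[-0.     0.312 -0.95 ]
 [ 0.001 -0.95  -0.312]
 [-1.    -0.001  0.   ]]
```

```bash
cat >> h.py <<'E'
def att(yaw):
    c,s=np.cos(yaw),np.sin(yaw)
    return R.from_matrix(np.array([[0,s,-c],[0,-c,-s],[-1,0,0]])).as_quat()
E
python3 - <<'E'
from h import *
t0=bot.observe()["time_s"]
bot.reach([464,168,260],att(0.095))
bot.move_gripper(0)
c=bot.camera_model("wrist");im=bot.read_camera("wrist");cv2.imwrite("pics/w1.png",im)
s=bot.observe();print(s["time_s"],s["ee_pos"],s["wrist_force"],s["grip_width"],c["xyz"])
import pickle;pickle.dump(c,open("c1.pkl","wb"))
print(proj(c,[464,168,142]),proj(c,[615,182,118]))
E
```

```text
4.6667 [464.0036352  168.00820286 260.00161217] [-0.09496875 -0.10914902 -0.1743363 ] 0.3232451929079915 [543.19849284 176.70039644 382.59497169]
[254.63892976 192.12065602] [255.1573746    1.83903714]
```

View pics/w1.png

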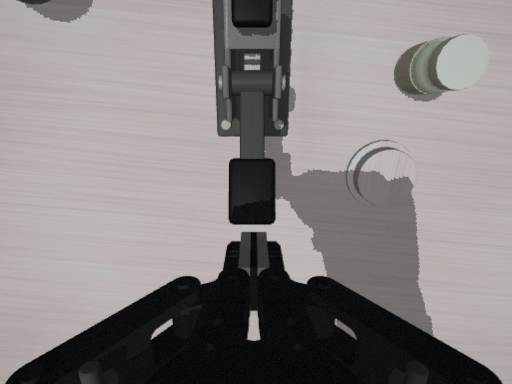

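The wrist view shows the grip centred at (251.5,191), within 3 px of the prediction, so I'm shifting 2.5 mm in +y. Next is the first stroke, with force feedback.

```bash
python3 - <<'E'
from h import *
X,Y=460,170
bot.move_linear([X,Y,175],v=200)
o=bot.observe();f0=np.array(o["wrist_force"]);print(o["time_s"],f0)
for z in (160,145,130,124,121,119,117,115,113,111):
    bot.move_linear([X,Y,z],v=120)
    o=bot.observe();f=np.array(o["wrist_force"]);print(z,round(o["time_s"],2),np.round(o["ee_pos"],1),f.round(1))
    if f[2]>22: break
cv2.imwrite("pics/s2.png",bot.read_camera("scene"))
E
```

```text
5.2417 [ 1.06033036  1.06257209 -0.17405606]
160 5.52 [460.5 170.1 160.9] [ 1.9 -0.8  0.8]
145 5.79 [460.5 170.1 145.9] [1.9 0.  4.8]
130 6.07 [460.  170.  130.7] [-1.2 -0.9  3.9]
124 6.32 [460.3 170.1 125. ] [-0.5 -0.3  7.9]
121 6.57 [460.3 170.2 122. ] [-2.  -0.5  7.4]
119 6.82 [460.2 170.1 120.1] [-2.2 -0.6  7.1]
117 7.07 [460.3 170.2 118.7] [-6.2 -0.9 16.9]
115 7.32 [460.4 170.3 118.2] [-17.1  -5.6  48.2]
```

View pics/s2.png

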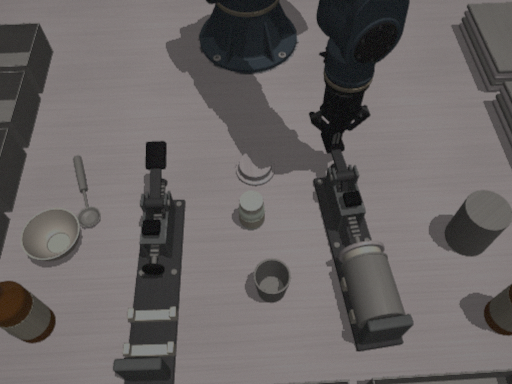

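The stop is at TCP z ≈ 118.5, which is full stroke. The next strokes command 116.8, with a full retreat and a check picture each time.

```bash
cat >> h.py <<'E'
def crop(tag):
    a=bot.read_camera("top")[40:260,130:210];b=bot.read_camera("scene")[110:330,310:420]
    f=lambda x:np.clip(cv2.resize(x,None,fx=2.6,fy=2.6,interpolation=cv2.INTER_CUBIC).astype(float)*2,0,255).astype(np.uint8)
    return np.hstack([f(a),f(b)])
E
python3 - <<'E'
from h import *
X,Y=460,170
bot.move_linear([X,Y,174],v=150);bot.dwell(0.3)
cv2.imwrite("pics/k1.png",crop(1))
for i in (2,3):
    bot.move_linear([X,Y,116.8],v=120); bot.dwell(0.15)
    o=bot.observe();print(i,round(o["time_s"],2),np.round(o["ee_pos"],1),np.round(o["wrist_force"],1))
    bot.move_linear([X,Y,174],v=150);bot.dwell(0.3)
    cv2.imwrite(f"pics/k{i}.png",crop(1))
    o=bot.observe();print(round(o["time_s"],2),np.round(o["wrist_force"],1))
E
```

```text
2 9.08 [459.8 170.2 118.3] [-15.4  -2.2  37.8]
10.02 [ 0.6 -0.3 -1.5]
3 10.79 [459.9 170.3 118.3] [-14.4  -3.2  38.4]
11.72 [-0.3 -0.2 -0.7]
```

View pics/k1.png

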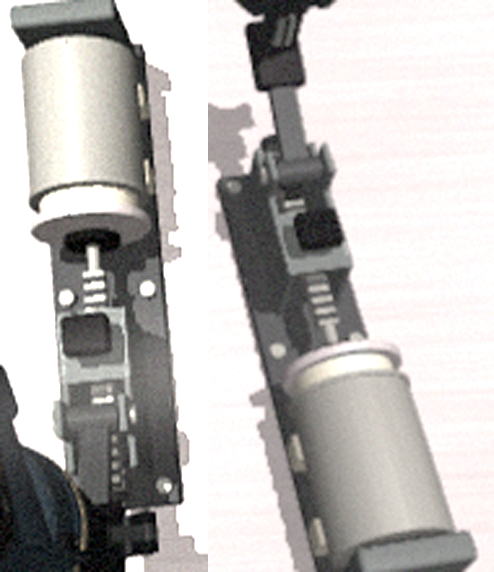

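View pics/k3.png

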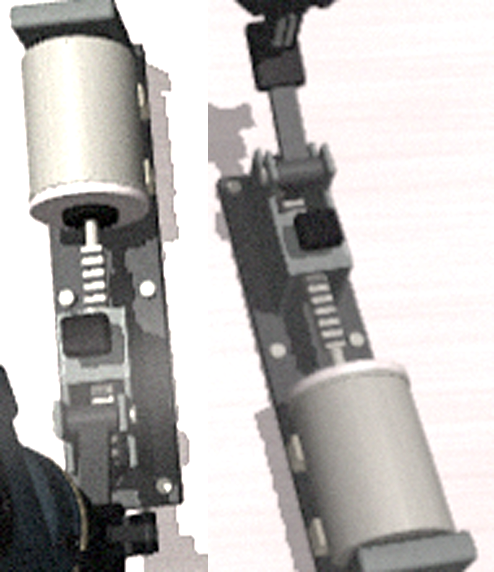

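After stroke 1 the white plug still shows. After stroke 3 the gap looks closed in both views. I'll make one more stroke for certainty and compare.

```bash
python3 - <<'E'
from h import *
X,Y=460,170
bot.move_linear([X,Y,117.2],v=120); bot.dwell(0.15)
o=bot.observe();print(round(o["time_s"],2),np.round(o["ee_pos"],1),np.round(o["wrist_force"],1))
bot.move_linear([X,Y,174],v=150);bot.dwell(0.3)
a=crop(1);cv2.imwrite("pics/k4.png",a)
bot.move_linear([X,Y,215],v=250)
bot.move_linear([570,180.5,215],v=250)
c=bot.camera_model("wrist");im=bot.read_camera("wrist");cv2.imwrite("pics/w2.png",im)
print(proj(c,[615,184.5,118]),proj(c,[617,184.7,108]),bot.observe()["time_s"])
E
```

```text
12.5 [459.8 170.2 118.4] [-14.4  -1.6  32. ]
[254.90264637 144.03105008] [254.81969618 139.46927095] 14.3833
```

View pics/k4.png

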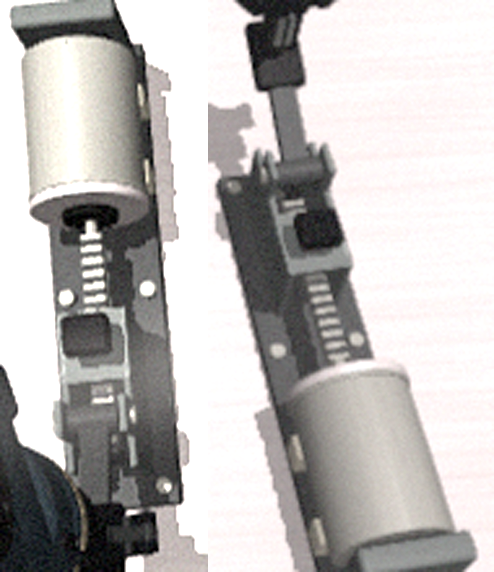

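View pics/w2.png

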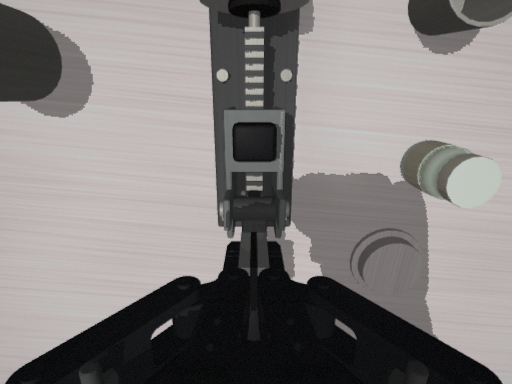

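Stroke 4 moved the bar on (one more tooth shows) while the lid rim stayed put, so the lid is home. The release button is at wrist (255,142), matching the prediction of (255,144–139). Next I press and hold it.

```bash
python3 - <<'E'
from h import *
X,Y=616,184.6
bot.move_linear([X,Y,165],v=200)
z=144
while z>112:
    bot.move_linear([X,Y,z],v=100)
    o=bot.observe();f=np.array(o["wrist_force"]);print(z,round(o["time_s"],2),np.round(o["ee_pos"],1),f.round(1))
    if f[2]>15: break
    z-=4 if z>128 else 1.5
bot.dwell(1.2)
o=bot.observe();print(round(o["time_s"],2),np.round(o["ee_pos"],1),np.round(o["wrist_force"],1))
cv2.imwrite("pics/r1.png",crop(1))
E
```

```text
144 15.23 [615.5 184.6 144.9] [ 0.6  0.2 -0.3]
140 15.48 [616.  184.6 140.3] [-0.1  0.7  0.6]
136 15.73 [615.9 184.6 135.8] [0.1 0.2 0.1]
132 15.98 [616.3 184.6 132. ] [1.8 0.9 2.6]
128 16.23 [616.3 184.7 128.2] [1.6 0.6 4.3]
126.5 16.48 [616.3 184.7 126.9] [2.3 0.4 5.4]
125.0 16.73 [616.3 184.7 125.5] [ 1.1 -0.3  6.3]
123.5 16.98 [616.6 184.7 124.8] [-0.5 -1.2 14.2]
122.0 17.23 [616.9 184.8 124.4] [-3.3 -1.7 25.6]
18.43 [616.9 184.8 124.4] [-3.7 -0.2 25.6]
```

View pics/r1.png

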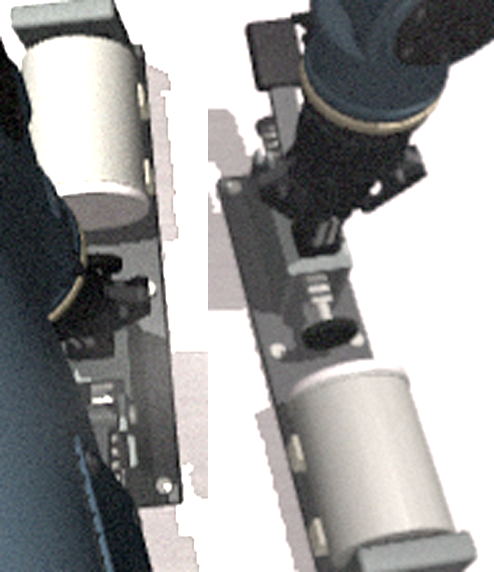

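The button is at its stop, the jaw has drawn away from the lid (pad at crop (330,333)), and the lid is still closed. I'll lift off and check.

```bash
python3 - <<'E'
from h import *
bot.move_linear([616,184.6,215],v=150)
bot.move_linear([480,100,260],v=250)
bot.reach([400,-40,280],att(0.095)); bot.dwell(0.3)
cv2.imwrite("pics/f.png",crop(1))
T=bot.camera_model("top")
o=bot.observe();print(round(o["time_s"],2),np.round(o["wrist_force"],1))
E
```

```text
25.43 [-0.1 -0.1  0.1]
```

View pics/f.png

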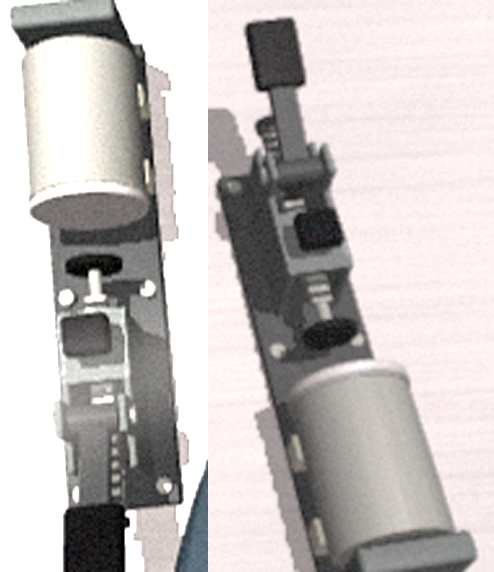

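```bash
python3 - <<'E'
from h import *
T=bot.camera_model("top");S=bot.camera_model("scene")
t=lambda x,y:(130+x/2.6,40+y/2.6); s=lambda x,y:(310+(x-208)/2.6,110+y/2.6)
p,e=tri([ray(T,*t(93,265)),ray(S,*s(330,333))]);print("pad",p,e)
z=p[2]
lid=onz(T,*t(90,210),z);old=onz(T,*t(91,212),z)
print("pad-lid gap",np.linalg.norm(lid-onz(T,*t(93,265),z)))
for n in("top",):
    q=onz(T,370,119,z);r=onz(T,375,145,118);print("spare rel->pad",np.linalg.norm((q-r)[:2]))
    q=onz(T,*t(93,265),z);r=onz(T,*t(86,336),118);print("press rel->pad",np.linalg.norm((q-r)[:2]))
a=cv2.imread("pics/f.png")
im=bot.read_camera("top")[100:220,340:400];cv2.imwrite("pics/sp.png",np.clip(cv2.resize(im,None,fx=4,fy=4,interpolation=2)*2.0,0,255).astype(np.uint8))
E
```

```text
pad [681.29768169 190.04611511  60.62392012] [np.float64(0.2445915430488258), np.float64(0.24459154304883385)]
pad-lid gap 44.46266480385978
spare rel->pad 69.69215967091662
press rel->pad 69.1741073778272
```

View pics/sp.png

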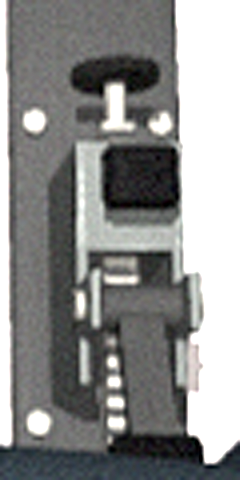

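```bash
python3 - <<'E'
from h import *
print(bot.observe()["time_s"]);bot.sign_off()
E
```

```text
25.475
the job is handed in; nothing more can be done
```

The lid is fully home and the jaw has run all the way back; I handed the job in at 25.5 s of the 48 s allowed.

**What I did:** I gave the trigger of the canister press four full strokes to its stop, letting the lever come right up after each. I then held the release button at its stop for about 1.2 s and lifted clear. The spare press was not touched.

**Last checks:**
- **Lid:** The gap between cap and rim was closed after stroke 3. Stroke 4 moved the bar on while the lid stayed put, and it was still closed after the release.
- **Jaw:** The pad stands about 44 mm clear of the lid, against about 40 mm expected for a jaw fully back. It sits the same distance from its release button as the spare's pad does, about 69 mm against 70 mm.
- **Forces:** Vertical force at the fingertips peaked at 48 N on the first stroke's stop. Later strokes were 32–38 N, and the release hold was about 26 N. At hand-in the wrist read about zero.

**Disagreement:** My two-view heights for the grip and button came out 8 to 10 mm below the stated values (134 against 142 mm, 107 against 118 mm). The heights where the lever and button met their stops agreed with the stated values, so I worked from contact.

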